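# Present the batch slide, label up, over the light pad

### The arm

A 7-joint arm with a two-finger parallel gripper is mounted at the origin on the work surface. World frame = base frame: x ahead of the robot, y to its left, z up, the work surface at z = 0. Lengths are in m, angles in rad, forces in N, time in s.
With the tool pointing down it reaches from about 0.425 to 0.925 m from the base axis. Payload 6.8 kg.
Tool frame: the origin (TCP) lies midway between the tips of the shut fingers; the grasp point (between the pads) lies 19 mm behind it; z points along the fingers, y is the direction in which the jaws open and shut (so a half turn about z gives the same grasp; the last joint's range is limited). The gripper opens to 85 mm and grips with 20 to 120 N. Pads are 22 mm wide; open, the fingers measure 114 mm over their backs; the gripper's body (76 mm by 85 mm) begins 54 mm behind the grasp point. The pads swing forward as they close: fully open they stand 13 mm farther back than shut.
Start: joints at [1.057, 0.477, 0.022, 1.555, -0.011, 1.109, -0.083], TCP at [0.266, -0.62, 0.205] pointing down, gripper open.
Joint ranges: [-2.96, 2.96], [-0.34, 2.1], [-1.41, 1.46], [0.24, 2.44], [-1.37, 4.51], [0.17, 1.92], [-2.96, 2.96]. Speed limits (rad/s): [2.39, 2.39, 3.14, 3.14, 3.14, 3.14, 3.14].

### API

Orientations are given as a unit quaternion [x, y, z, w].
In Python, from bench import arm gives the robot as it stands.
- The arm moves only by the shell command python3 -m creep 'ROWS' [FORCE]. ROWS is JSON, a list of rows, each a list of 3 entries, a list of its own where there are three numbers: the shift along the world's x, y, z normalised to -1 to 1, where 1 is 150 mm, then the turn, a rotation vector about the world's x, y, z normalised to -1 to 1, where 1 is 2 pi rad, then the opening in per cent of the stroke, from 0 (shut) to 100 (fully open). A call has 1 to 12 rows; each row shifts and turns the commanded pose from where the row before left it; what a row does not reach is not made up. A row lasts 1/8 s, in which the tool goes at most 62.5 mm and 10.7 degrees, less where a joint would pass 70% of its speed; a pose out of reach is approached as far as the arm can. A call with a number of a shift or a turn outside -1 to 1 is refused whole. A call with a gripper value outside its range is refused whole. The fingers move at their own pace and stop on an object; FORCE is the grip in N (left out, the last holds). Time passes only in rows, so rows that do not move let the fingers close. It gives the time, the measured TCP pose, the force and the opening at its end, in the units of the state.
- arm.sense(): the state, without advancing time (a new reading comes with each control period).
- arm.capture(name): name is "side" or "top"; returns a dict with "img" (420x560x3 uint8, blue, green, red), "mtx" (3x3 intrinsics, pixels), "R" (3x3) and "t" (3): a world point X has camera coordinates R X + t. Camera axes: x right, y down, z forward; pixel columns grow to the right and rows downward; lengths in m; the calibration is good to about 2 mm. A picture is of the moment at which its call begins. There is no depth.
- arm.finish_job(): hands the job in, once; it reports no verdict.
The state is a dict: "clock": time; "qpos": joint angles; "joint_velocities": joint speeds; "tau": joint torques, N m; "tool_pos": TCP position; "eef_rot": TCP orientation; "ft_force": force on the tool from outside, world axes, zero at the start; "moment": the same for the moment, N m; "opening": finger opening in m.
Only numpy, scipy, OpenCV 4.12 (cv2) and the standard library are available. Lean on these libraries where they do the work, as an engineer would, in place of code of your own. Each camera call takes 0.05 s, during which the arm holds its last target. There are 200 camera calls.

### The job

Each batch at the dough bench has a glass slide whose frosted end, marked by a cut corner, carries the batch label on one face. Take the slide out of the yellow stand by its clear part, turn it level with the label face up and hold its frosted end over the middle of the round light pad, about 10 cm above the bench, so that the label can be read; finish while holding it there, motionless. Do not drop or lay down the slide, and leave the spare slide in the grey stand, the brush, the ring cutter and the dough scraper alone.

Things in the scene. Friction and masses are not known exactly. Their poses are not given: they have to be found in the camera images.
- slide_mid (a point): Centre of the glass slide to present: pale green clear plate 96 x 40 x 6 mm, about 45 g, one end frosted white for 34 mm. It starts upright on its frosted end in the yellow stand, middle 62 mm and top 110 mm above the bench. x: outward normal of the label face (level at the start, any compass direction); y: along the 40 mm width; z: along the length to the clear end. Grip its 40 mm width.
- slide_label (a point): Centre of the orange label with two dark bars, 25.5 mm from the slide's middle towards its frosted end (-z), given at mid thickness; same axes as slide_mid. Both faces of the frosted end are white; only the label face (+x) carries the label.
- slide_notch (a point): Middle of the 10 mm square notch cut from one corner of the frosted end (+15 mm y, -43 mm z from the slide's middle): looking at the label face with the clear end up, the notch is at the lower right. It sticks out beside the stand's block.
- stand: Yellow fixed stand of the slide to present; origin under the middle of its 80 x 60 x 8 mm foot on the bench, z up. Its slot, along its y, is in a small block 26 x 22 mm, 30 mm high: 7.6 mm wide, 16 mm deep, floor 14 mm above the bench, open at both ends and only 22 mm long, so that the slide's lower corners stick out beside it. The slide lifts straight up out of it.
- pad_top (a point): Middle of the top of the round light pad, a fixed disc 110 mm across and 12 mm high with a pale glowing top and dark rim; this point is 12 mm above the bench.
- grey_stand: Grey fixed stand, same shape as the yellow one, holding the spare slide, which is to be left alone.
- spare: The spare slide, same size as the other, with a blue label; origin at the middle of its lower (frosted) end, 14 mm above the bench, z up to its clear end.
- brush: Pastry brush lying on the bench (bystander), about 30 mm high.
- cutter: Steel ring cutter 64 mm across, 30 mm high (bystander).
- scraper: Dough scraper lying on the bench, 91 x 120 mm, 18 mm high (bystander).
Mind the look-alikes: they are no part of the job. What is shaped like the part that bears slide_mid but purple or red is not meant.

How it is judged:
By the outcome, as a careful person would: the job done as asked, in the order asked, and still so for the second after the job is handed in, while the arm keeps its last pose, push and grip.
It also fails if it takes over 38 s, if anything falls off the work surface, if the arm or the gripper's body presses on something with over 40 N, if the wrist force passes 120 N, or if a joint passes its speed limit or range.

## Working session

There is one attempt and no reset: what is moved stays moved. The work goes in short steps, Python scripts to look and compute and a shell command to move; the robot and the scene stay as the last step left them, time stands still between calls to the robot, and variables do not carry over. Pictures are saved under pics/ and viewed, about 8 in all and at most 12, crops included, and the job is handed in when it is done.

```bash
mkdir -p pics; ls; python3 - <<'E'
from bench import arm
import cv2,numpy as np,pickle
d={}
for n in("top","side"):
    c=arm.capture(n);d[n]=c;cv2.imwrite(f"pics/{n}0.png",c["img"])
    print(n,np.round(c["mtx"],1).tolist(),np.round(c["R"],3).tolist(),np.round(c["t"],3), "cam",np.round(-np.array(c["R"]).T@c["t"],3))
pickle.dump(d,open("d0.pkl","wb"))
s=arm.sense();print({k:np.round(v,3) for k,v in s.items()})
E
```

```text
pics
top [[418.1, 0.0, 281.2], [0.0, 418.1, 211.1], [0.0, 0.0, 1.0]] [[0.023, -0.999, 0.029], [-0.991, -0.027, -0.133], [0.134, -0.025, -0.991]] [-0.031  0.55   0.931] cam [0.421 0.007 0.997]
side [[493.5, 0.0, 277.1], [0.0, 493.5, 208.7], [0.0, 0.0, 1.0]] [[0.98, -0.2, -0.003], [-0.119, -0.571, -0.812], [0.16, 0.796, -0.584]] [-0.547  0.132  0.974] cam [ 0.396 -0.809  0.673]
{'clock': np.float64(0.1), 'qpos': array([ 1.057,  0.478,  0.022,  1.556, -0.011,  1.109, -0.083]), 'joint_velocities': array([ 0.001, -0.003,  0.001, -0.002, -0.   , -0.   ,  0.   ]), 'tau': array([ 5.0000e-03, -5.9777e+01,  1.6140e+00, -2.8196e+01,  1.3000e-02,
        5.0000e-03, -0.0000e+00]), 'tool_pos': array([ 0.266, -0.62 ,  0.204]), 'eef_rot': array([ 0.979,  0.202, -0.   , -0.001]), 'ft_force': array([ 0.224,  0.184, -0.536]), 'moment': array([-0.009, -0.003, -0.039]), 'opening': np.float64(0.085)}
```

View pics/top0.png

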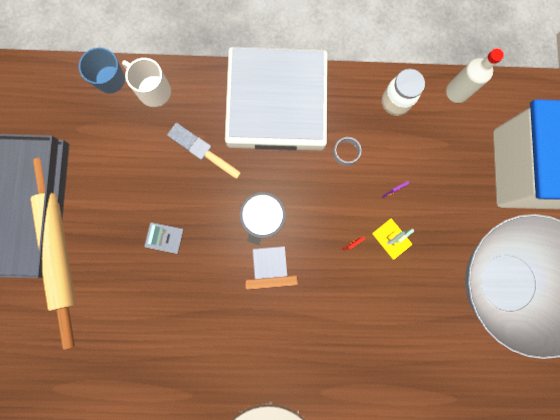

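View pics/side0.png

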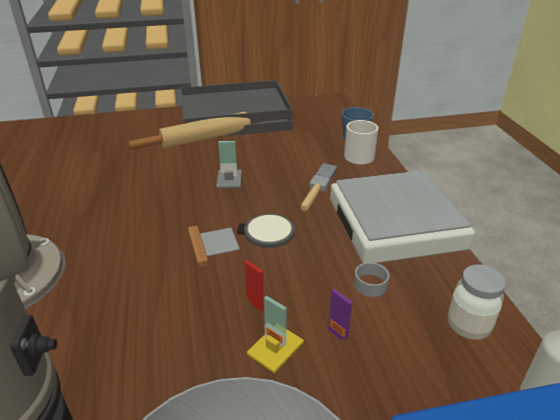

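Two views. The pale green slide in the yellow stand (top ~(400,237), side ~(275,318)) is the one meant. The red plate (side (255,287)), the purple plate (side (340,313)) and the slide in the grey stand (side (228,160)) are look-alikes or the spare. The pad is at top (263,215), side (269,230). Next is an enlarged crop to confirm.

```bash
python3 - <<'E'
import cv2,numpy as np,pickle
d=pickle.load(open("d0.pkl","rb"))
a=d["side"]["img"][280:375,235:330];b=d["top"]["img"][210:270,363:423]
a=cv2.resize(a,(400*1,400),interpolation=cv2.INTER_CUBIC);b=cv2.resize(b,(400,400),interpolation=cv2.INTER_CUBIC)
cv2.imwrite("pics/crop0.png",np.hstack([a,b]))
E
```

```text
(no output)
```

View pics/crop0.png

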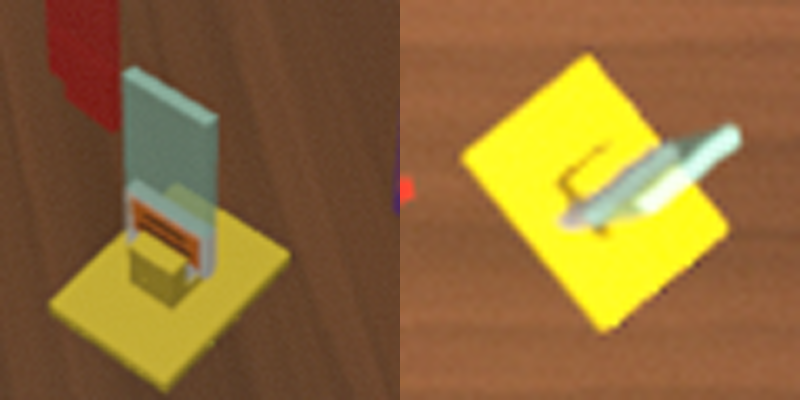

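The crop confirms it. The slide is pale green, with a white frosted end and an orange label with dark bars at side px ~(274,338). The label is on the face towards the side camera, and the lower right corner is notched. Next I'll measure the stand, the pad and the clearances.

```bash
cat > h.py <<'E'
import numpy as np,cv2
def ray(c,px,z):
    R=np.array(c["R"]);C=-R.T@np.array(c["t"]);d=R.T@np.linalg.solve(c["mtx"],[px[0],px[1],1.]);return C+d*(z-C[2])/d[2]
def proj(c,X):
    X=np.atleast_2d(X);p=(X@np.array(c["R"]).T+c["t"])@np.array(c["mtx"]).T;return p[:,:2]/p[:,2:]
def big(m):
    cs,_=cv2.findContours(m.astype(np.uint8)*255,cv2.RETR_EXTERNAL,cv2.CHAIN_APPROX_NONE);return max(cs,key=cv2.contourArea)
E
python3 - <<'E'
import pickle;from h import *
d=pickle.load(open("d0.pkl","rb"))
H={n:cv2.cvtColor(d[n]["img"],cv2.COLOR_BGR2HSV).astype(int) for n in d}
for n in d:
    c=d[n];h,s,v=[H[n][...,i] for i in range(3)]
    m=(h>22)&(h<34)&(s>150)&(v>90)
    m[:, :235 if n=="side" else 360]=0
    if n=="side": m[:, 330:]=0
    ct=big(cv2.morphologyEx(m.astype(np.uint8),cv2.MORPH_CLOSE,np.ones((5,5))))[:,0]
    P=np.array([ray(c,p,.008)[:2] for p in ct])
    if n=="top":
        r=cv2.minAreaRect((P*1000).astype(np.float32));b=cv2.boxPoints(r);print("foot",r);cen=np.array(r[0])/1000
        e=[b[1]-b[0],b[2]-b[1]];e.sort(key=np.linalg.norm);yd=e[0]/np.linalg.norm(e[0]);print("short dir",yd,[np.linalg.norm(q) for q in e])
    else: print("side foot",P.mean(0),P.min(0),P.max(0),cv2.minAreaRect((P*1000).astype(np.float32)))
    g=(v>190)&(s<60)
    u0,v0=(263,215) if n=="top" else (269,230)
    M=np.zeros(g.shape,bool);M[v0-30:v0+30,u0-35:u0+35]=1
    P=np.array([ray(c,p,.012)[:2]*1000 for p in big(g&M)[:,0]]).astype(np.float32)
    print(n,"pad",cv2.fitEllipse(P))
    for nm,hh in(("red",(h<4)|(h>176)),("purple",(h>135)&(h<160))):
        mm=hh&(s>120)
        if n=="top": mm[:200 if nm=="red" else 0]=0
        mm[:,450:]=0
        q=big(mm)[:,0];b=cv2.boxPoints(cv2.minAreaRect(q.astype(np.float32)));print(n,nm,b.round(0).tolist(),[ray(c,p,.1 if n=='top' else .0)[:2].round(3).tolist() for p in b])
c=d["side"];cam=-np.array(c["R"]).T@c["t"]
nn=np.array([yd[1],-yd[0]]);nn*=np.sign(nn@(cam[:2]-cen))
# slide axes: x=n, z=up, y = z x x
yy=np.array([-nn[1],nn[0]]);print("cen",cen,"n",nn,"y",yy)
X=[np.r_[cen+yy*a,z] for a in(.02,-.02) for z in(.11,.048)]+[np.r_[cen+yy*.015,.019]]
vis=[]
for n,(a,b,w,hh) in(("side",(280,375,235,330)),("top",(210,270,363,423))):
    k=400/(b-a);im=cv2.resize(d[n]["img"][a:b,w:hh],(400,400),interpolation=cv2.INTER_CUBIC)
    for i,p in enumerate(proj(d[n],np.array(X))): cv2.circle(im,tuple(((p-[w,a])*k+k/2).astype(int).tolist()),4,[(0,0,255),(255,0,0),(255,0,255),(0,255,0),(0,0,0)][i],2)
    vis.append(im)
cv2.imwrite("pics/chk.png",np.hstack(vis))
# bowl rim: top view leftmost at several heights
for z in(0.,.1,.15): print("bowl",z,ray(d["top"],(468,285),z)[:2],ray(d["side"],(250,380),z)[:2],ray(d["top"],(545,215),z)[:2])
E
```

```text
foot ((495.7373352050781, -283.42291259765625), (80.12329864501953, 60.6794548034668), 39.29641342163086)
short dir [ 0.6333321 -0.7738802] [np.float32(60.679443), np.float32(80.123276)]
top pad ((544.8857421875, 27.17726707458496), (94.13804626464844, 94.75425720214844), 132.1890869140625)
top red [[343.0, 248.0], [362.0, 237.0], [364.0, 240.0], [345.0, 251.0]] [[0.466, -0.15], [0.491, -0.192], [0.485, -0.196], [0.459, -0.154]]
top purple [[382.0, 195.0], [407.0, 180.0], [409.0, 183.0], [384.0, 198.0]] [[0.584, -0.236], [0.618, -0.291], [0.612, -0.295], [0.577, -0.24]]
side foot [ 0.49822969 -0.28929872] [ 0.44876162 -0.33445483] [ 0.54557017 -0.25578676] ((496.82171630859375, -285.7846374511719), (82.80313110351562, 61.8940315246582), 39.361270904541016)
side pad ((546.6969604492188, 28.16063690185547), (89.27363586425781, 91.32353973388672), 82.16267395019531)
side red [[245.0, 261.0], [262.0, 261.0], [263.0, 310.0], [246.0, 310.0]] [[0.48, -0.056], [0.514, -0.062], [0.493, -0.195], [0.462, -0.19]]
side purple [[327.0, 336.0], [332.0, 289.0], [352.0, 291.0], [347.0, 338.0]] [[0.59, -0.277], [0.631, -0.169], [0.667, -0.182], [0.623, -0.288]]
cen [ 0.49573734 -0.28342291] n [-0.7738802 -0.6333321] y [ 0.6333321 -0.7738802]
bowl 0.0 [ 0.38993996 -0.46683898] [ 0.4464915  -0.33560591] [ 0.56313922 -0.66401333]
bowl 0.1 [ 0.39304431 -0.41926961] [ 0.43898368 -0.40594583] [ 0.54886579 -0.59666067]
bowl 0.15 [ 0.39459648 -0.39548493] [ 0.43522977 -0.4411158 ] [ 0.54172908 -0.56298434]
```

View pics/chk.png

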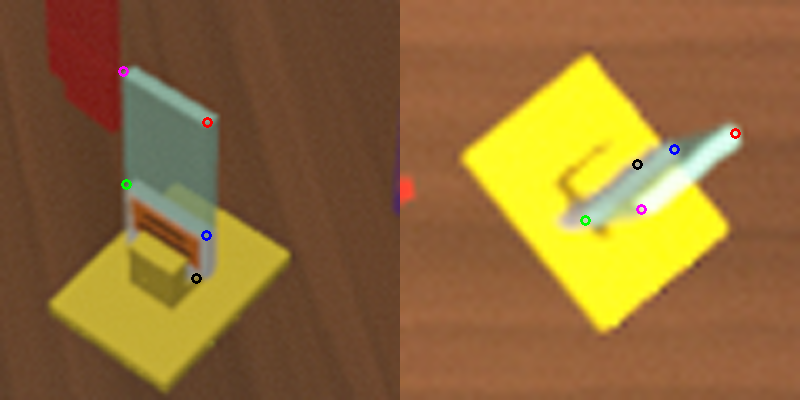

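The projected corners sit on the slide in both views, to about 2–4 mm. Foot sides come out at 80.1 x 60.7 mm, against 80 x 60 given. Pad centre is (0.546, 0.028).

Plan:
- **Grasp:** lean the tool 40° off vertical towards the label side and grip at z ≈ 0.085.
- **Presenting:** swing 90° about the jaw axis, plus some yaw. The tool then ends 50° off vertical on the clear-end side, leaving the label open to view.

First move: rise, yaw and lean.

```bash
python3 -m creep '[[[0,0,0.4],[0,0,0.0222],100],[[0,0,0.4],[0,0,0.0222],100],[[0.211,0.3356,0],[0,0,0],100],[[0.211,0.3356,0],[0.01759,-0.0215,0],100],[[0.211,0.3356,0],[0.01759,-0.0215,0],100],[[0.211,0.3356,0],[0.01759,-0.0215,0],100],[[0.211,0.3356,0],[0.01759,-0.0215,0],100],[[0.211,0.3356,0],[0,0,0],100],[[0,0,0],[0,0,0],100],[[0,0,0],[0,0,0],100]]'
cat > st.py <<'E'
from bench import arm
import numpy as np
from scipy.spatial.transform import Rotation as Ro
s=arm.sense();M=Ro.from_quat(s["eef_rot"]).as_matrix()
print(round(float(s["clock"]),2),"tcp",np.round(s["tool_pos"],4),"y",M[:,1].round(3),"z",M[:,2].round(3),"q",np.round(s["qpos"],2),"F",np.round(s["ft_force"],1),"op",s["opening"])
print("shift to (.456,-.318,.147):",(np.array([.456,-.318,.147])-s["tool_pos"])/.15)
y=np.array([.633,-.774,0]);z=np.array([.4975,.407,-.766]);T=np.c_[np.cross(y,z),y,z]
print("turn",Ro.from_matrix(T@M.T).as_rotvec()/2/np.pi)
E
python3 st.py
```

```text
clock: 1.35
tool_pos: [0.4561, -0.3185, 0.3246]
eef_rot: [0.885, 0.316, 0.322, -0.115]
ft_force: [0.6, -0.2, -1.0]
opening: 0.0856
1.35 tcp [ 0.4561 -0.3185  0.3246] y [ 0.633 -0.774 -0.   ] z [ 0.497  0.407 -0.766] q [ 1.13  0.24 -0.26  1.82 -0.7   1.19  0.29] F [ 0.6 -0.2 -1. ] op 0.08563884122086939
shift to (.456,-.318,.147): [-5.61284231e-04  3.11719904e-03 -1.18399734e+00]
turn [ 2.54258972e-05 -1.20359789e-04  8.55108908e-05]
```

```bash
python3 -m creep '[[[0,0,-0.296],[0,0,0],100],[[0,0,-0.296],[0,0,0],100],[[0,0,-0.296],[0,0,0],100],[[0,0,-0.296],[0,0,0],100],[[0.083,0.068,-0.128],[0,0,0],100],[[0.083,0.068,-0.128],[0,0,0],100],[[0,0,0],[0,0,0],100],[[0,0,0],[0,0,0],100]]'
python3 st.py; python3 - <<'E'
from bench import arm
import cv2,numpy as np
a=arm.capture("side")["img"][180:400,150:400];b=arm.capture("top")["img"][170:290,330:470]
cv2.imwrite("pics/pre.png",np.hstack([cv2.resize(a,(400,352)),cv2.resize(b,(400,352),interpolation=cv2.INTER_CUBIC)]))
E
```

```text
clock: 2.35
tool_pos: [0.4808, -0.2996, 0.109]
eef_rot: [0.886, 0.315, 0.322, -0.114]
ft_force: [-0.3, -0.8, 0.4]
opening: 0.0857
2.35 tcp [ 0.4808 -0.2996  0.109 ] y [ 0.631 -0.776  0.   ] z [ 0.498  0.405 -0.766] q [ 1.11  0.52 -0.32  2.   -0.82  0.78  0.58] F [-0.3 -0.8  0.4] op 0.08565396452859879
shift to (.456,-.318,.147): [-0.16558568 -0.12294306  0.25315163]
turn [ 1.08250464e-04 -5.02411329e-05  3.91112149e-04]
```

View pics/pre.png

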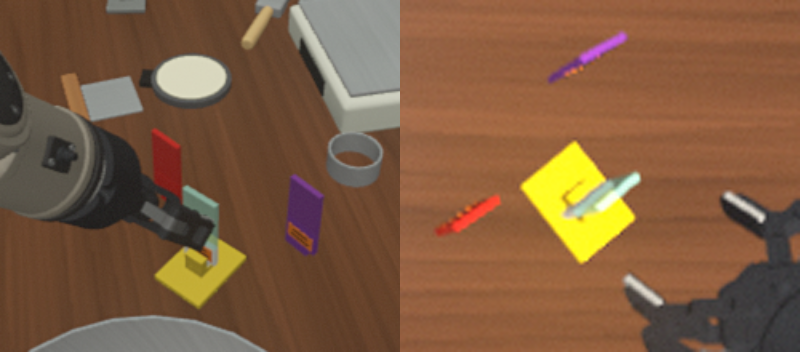

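The side view shows one finger in front of the slide. The top view shows the tips at px ~(449,239) and (412,266), which looks farther back than I expected. I'll check this numerically.

```bash
python3 - <<'E'
import pickle;from h import *
from bench import arm
d=pickle.load(open("d0.pkl","rb"));s=arm.sense();t=np.array([.498,.405,-.766]);y=np.array([.631,-.776,0])
for b in(0,.013,.03,.05):
    for o in(.0425,-.0425):
        X=s["tool_pos"]-b*t+o*y;print(b,o,[proj(d[n],X)[0].round(0).tolist() for n in d])
for p in((449,239),(412,266)): print([ray(d["top"],p,z)[:2].round(3) for z in(.1,.12,.15)])
E
```

```text
0 0.0425 [[428.0, 230.0], [288.0, 326.0]]
0 -0.0425 [[398.0, 254.0], [245.0, 299.0]]
0.013 0.0425 [[433.0, 233.0], [285.0, 324.0]]
0.013 -0.0425 [[402.0, 257.0], [242.0, 297.0]]
0.03 0.0425 [[438.0, 236.0], [280.0, 323.0]]
0.03 -0.0425 [[407.0, 262.0], [236.0, 295.0]]
0.05 0.0425 [[445.0, 241.0], [274.0, 321.0]]
0.05 -0.0425 [[414.0, 266.0], [230.0, 293.0]]
[array([ 0.491, -0.381]), array([ 0.489, -0.372]), array([ 0.487, -0.36 ])]
[array([ 0.431, -0.299]), array([ 0.43 , -0.292]), array([ 0.43 , -0.282])]
```

With the tips 13 mm back when open, plus the 11 mm upper edge of the 22 mm wide fingers, the visible corners match the predicted pose. I'll carry on with the approach and check again before closing.

```bash
python3 -m creep '[[[0.083,0.068,-0.128],[0,0,0],100],[[0.083,0.068,-0.128],[0,0,0],100],[[0.013,0.011,-0.02],[0,0,0],100],[[0,0,0],[0,0,0],100],[[0,0,0],[0,0,0],100]]'
python3 st.py; python3 - <<'E'
from bench import arm
import cv2,numpy as np
a=arm.capture("side")["img"][230:380,190:360];b=arm.capture("top")["img"][190:290,350:460]
cv2.imwrite("pics/pre2.png",np.hstack([cv2.resize(a,(400,352),interpolation=cv2.INTER_CUBIC),cv2.resize(b,(400,352),interpolation=cv2.INTER_CUBIC)]))
E
```

```text
clock: 3.08
tool_pos: [0.5079, -0.277, 0.068]
eef_rot: [0.885, 0.315, 0.322, -0.114]
ft_force: [0.1, 0.2, 0.9]
opening: 0.0854
3.08 tcp [ 0.5079 -0.277   0.068 ] y [ 0.632 -0.775  0.001] z [ 0.498  0.405 -0.766] q [ 1.07  0.59 -0.36  2.02 -0.87  0.67  0.61] F [0.1 0.2 0.9] op 0.0853841013829252
shift to (.456,-.318,.147): [-0.346268   -0.27302576  0.52637449]
turn [1.63999783e-04 2.87703153e-05 3.11530241e-04]
```

View pics/pre2.png

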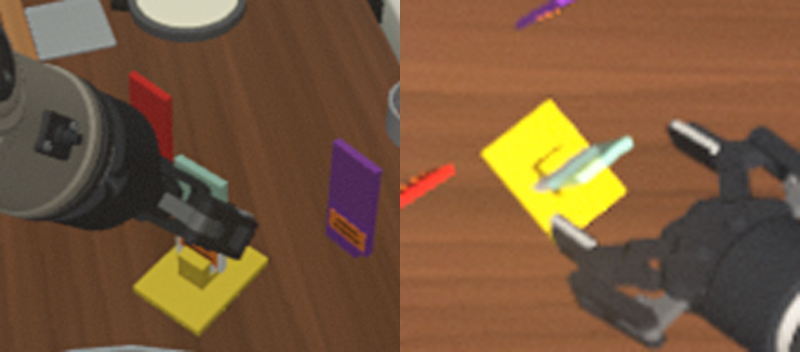

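The fingers straddle the slide: tips at crop (672,125) and (555,222), slide top edge between them. I'll move 5 mm further towards the plate, then close.

```bash
python3 -m creep '[[[0.026,0.021,0],[0,0,0],100],[[0,0,0],[0,0,0],60],[[0,0,0],[0,0,0],30],[[0,0,0],[0,0,0],30],[[0,0,0],[0,0,0],30],[[0,0,0],[0,0,0],30],[[0,0,0],[0,0,0],30],[[0,0,0],[0,0,0],30],[[0,0,0],[0,0,0],30],[[0,0,0],[0,0,0],30]]' 50
python3 st.py
```

```text
clock: 4.42
tool_pos: [0.5122, -0.2725, 0.0675]
eef_rot: [0.885, 0.316, 0.322, -0.115]
ft_force: [-0.7, 1.4, 5.4]
opening: 0.0383
4.42 tcp [ 0.5122 -0.2725  0.0675] y [ 0.633 -0.774 -0.   ] z [ 0.498  0.407 -0.766] q [ 1.06  0.59 -0.36  2.02 -0.87  0.67  0.61] F [-0.7  1.4  5.4] op 0.03832628655715409
shift to (.456,-.318,.147): [-0.37444097 -0.30325583  0.5299626 ]
turn [-8.74965345e-05 -5.70401163e-06  7.95184808e-05]
```

```bash
python3 -m creep '[[[0,0,0.06],[0,0,0],30],[[0,0,0.1],[0,0,0],30],[[0,0,0.1],[0,0,0],30],[[0,0,0.2],[0,0,0],30],[[0,0,0.3],[0,0,0],30],[[0,0,0.3],[0,0,0],30],[[0,0,0.3],[0,0,0],30],[[0,0,0],[0,0,0],30],[[0,0,0],[0,0,0],30]]'
python3 st.py; python3 - <<'E'
from bench import arm
import cv2,numpy as np
a=arm.capture("side")["img"][100:350,150:400];b=arm.capture("top")["img"][150:310,330:490]
cv2.imwrite("pics/lift.png",np.hstack([cv2.resize(a,(400,400),interpolation=cv2.INTER_CUBIC),cv2.resize(b,(400,400),interpolation=cv2.INTER_CUBIC)]))
E
```

```text
clock: 5.55
tool_pos: [0.5116, -0.2722, 0.2713]
eef_rot: [0.885, 0.316, 0.322, -0.115]
ft_force: [-0.2, -0.1, -0.2]
opening: 0.0381
5.55 tcp [ 0.5116 -0.2722  0.2713] y [ 0.633 -0.774 -0.   ] z [ 0.497  0.407 -0.767] q [ 1.02  0.28 -0.29  1.89 -0.74  1.01  0.27] F [-0.2 -0.1 -0.2] op 0.03809898481188548
shift to (.456,-.318,.147): [-0.37042573 -0.30507316 -0.82859537]
turn [ 2.99320709e-05 -1.26174642e-04  5.24356716e-05]
```

View pics/lift.png

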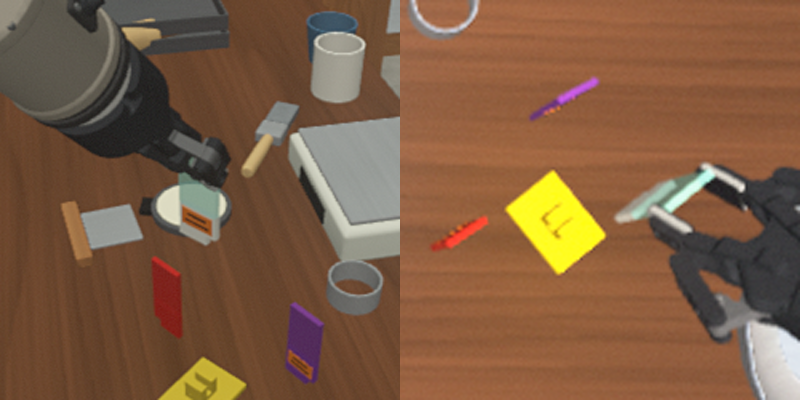

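The slide is lifted clear and upright, with the label and notch visible. Next I swing 90° about the jaw axis while crossing to the pad at height, then yaw.

```bash
python3 -m creep '[[[0.031,0.244,0.1],[-0.01759,0.0215,0],30],[[0.031,0.244,0.1],[-0.01759,0.0215,0],30],[[0.031,0.244,0],[-0.01759,0.0215,0],30],[[0.031,0.244,0],[-0.01759,0.0215,0],30],[[0.031,0.244,0],[-0.01759,0.0215,0],30],[[0.031,0.244,0],[-0.01759,0.0215,0],30],[[0,0,0],[0,0,0],30],[[0,0,0],[0,0,0],30]]'
python3 st.py
cat > tg.py <<'E'
from bench import arm
import numpy as np
from scipy.spatial.transform import Rotation as Ro
s=arm.sense();M=Ro.from_quat(s["eef_rot"]).as_matrix()
y=np.array([.633,-.774,0]);z=np.array([.498,.407,-.766]);R0=np.c_[np.cross(y,z),y,z]
T=Ro.from_rotvec([0,0,np.deg2rad(35.7)]).as_matrix()@Ro.from_rotvec(-y/np.linalg.norm(y)*np.pi/2).as_matrix()@R0
print("target y,z",T[:,1].round(3),T[:,2].round(3),"turn",(Ro.from_matrix(T@M.T).as_rotvec()/2/np.pi).round(4),"shift",((np.array([.5535,.0575,.08])-s["tool_pos"])/.15).round(3))
E
python3 tg.py
```

```text
clock: 6.65
tool_pos: [0.5385, -0.0581, 0.2969]
eef_rot: [0.93, 0.332, -0.153, 0.05]
ft_force: [-1.4, -1.1, -0.4]
opening: 0.0382
6.65 tcp [ 0.5385 -0.0581  0.2969] y [ 0.632 -0.775 -0.008] z [-0.25  -0.194 -0.948] q [ 0.18  0.37 -0.39  1.57  0.28  1.53 -1.15] F [-1.4 -1.1 -0.4] op 0.03817798787172196
shift to (.456,-.318,.147): [-0.54967505 -1.73266979 -0.99912611]
turn [ 0.10180328 -0.12653988 -0.00046904]
target y,z [ 0.966 -0.259  0.   ] [-0.198 -0.74  -0.643] turn [-0.0754  0.0472  0.0972] shift [ 0.1    0.771 -1.446]
```

```bash
python3 -m creep '[[[0.0167,0.1285,0],[-0.01257,0.00787,0.0162],30],[[0.0167,0.1285,0],[-0.01257,0.00787,0.0162],30],[[0.0167,0.1285,0],[-0.01257,0.00787,0.0162],30],[[0.0167,0.1285,0],[-0.01257,0.00787,0.0162],30],[[0.0167,0.1285,0],[-0.01257,0.00787,0.0162],30],[[0.0167,0.1285,0],[-0.01257,0.00787,0.0162],30],[[0,0,0],[0,0,0],30],[[0,0,0],[0,0,0],30]]'
python3 st.py; python3 tg.py
```

```text
clock: 7.65
tool_pos: [0.554, 0.0552, 0.2989]
eef_rot: [0.721, 0.55, -0.334, 0.257]
ft_force: [-0.4, -0.1, -0.3]
opening: 0.0381
7.65 tcp [0.554  0.0552 0.2989] y [ 0.965 -0.263  0.003] z [-0.199 -0.739 -0.644] q [-0.26  0.58 -0.45  1.49  0.7   1.88 -1.06] F [-0.4 -0.1 -0.3] op 0.0380695154957455
shift to (.456,-.318,.147): [-0.65321641 -2.48779459 -1.01234175]
turn [ 0.21244247 -0.13732245 -0.07683435]
target y,z [ 0.966 -0.259  0.   ] [-0.198 -0.74  -0.643] turn [-0.0001  0.0006  0.0006] shift [-0.003  0.016 -1.459]
```

```bash
python3 -m creep '[[[0,0,-0.25],[0,0.0006,0.0006],30],[[0,0,-0.25],[0,0,0],30],[[0,0,-0.25],[0,0,0],30],[[0,0,-0.25],[0,0,0],30],[[0,0,-0.25],[0,0,0],30],[[0,0,0],[0,0,0],30],[[0,0,0],[0,0,0],30],[[0,0,0],[0,0,0],30]]'
python3 st.py; python3 tg.py; python3 - <<'E'
from bench import arm
import cv2,numpy as np,pickle
d={n:arm.capture(n) for n in("top","side")};pickle.dump(d,open("d1.pkl","wb"))
a=d["side"]["img"][120:320,180:380];b=d["top"]["img"][120:280,190:350]
cv2.imwrite("pics/pad.png",np.hstack([cv2.resize(a,(400,400),interpolation=cv2.INTER_CUBIC),cv2.resize(b,(400,400),interpolation=cv2.INTER_CUBIC)]))
E
```

```text
clock: 8.65
tool_pos: [0.5548, 0.0576, 0.1128]
eef_rot: [0.719, 0.553, -0.333, 0.257]
ft_force: [0.9, 0.2, -1.0]
opening: 0.0382
8.65 tcp [0.5548 0.0576 0.1128] y [ 0.967 -0.256  0.001] z [-0.195 -0.739 -0.645] q [-0.28  0.79 -0.43  1.6   0.74  1.65 -1.25] F [ 0.9  0.2 -1. ] op 0.03822258128865464
shift to (.456,-.318,.147): [-0.65877114 -2.5039366   0.22784125]
turn [ 0.21268149 -0.13677841 -0.07795393]
target y,z [ 0.966 -0.259  0.   ] [-0.198 -0.74  -0.643] turn [-0.0004  0.0003 -0.0005] shift [-0.009 -0.001 -0.219]
```

View pics/pad.png

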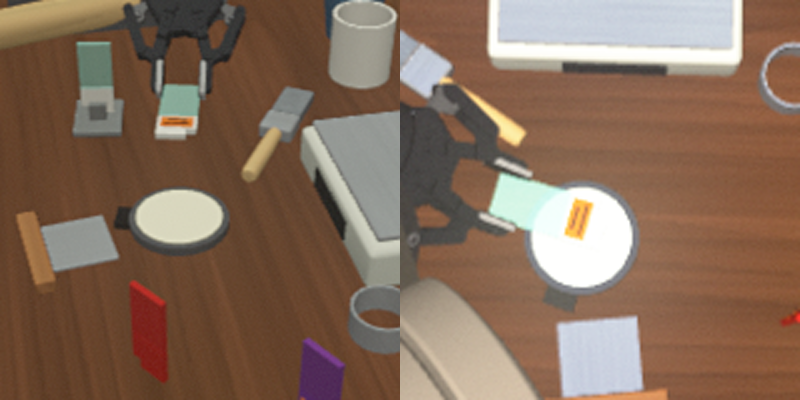

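The label faces up over the pad; the orange label is at top px ~(261.5,207) and side px ~(269,181). I'll triangulate it and check that the slide is level.

```bash
cat > meas.py <<'E'
import sys,pickle;from h import *
d=pickle.load(open(sys.argv[1],"rb"))
P={n:np.array(d[n]["mtx"])@np.c_[d[n]["R"],d[n]["t"]] for n in d}
def tri(a,b):
    X=cv2.triangulatePoints(P["top"],P["side"],np.float64(a).reshape(2,-1,order="F"),np.float64(b).reshape(2,-1,order="F"));return (X[:3]/X[3]).T
lab={};g={}
for n in d:
    im=d[n]["img"];H=cv2.cvtColor(im,cv2.COLOR_BGR2HSV).astype(int);h,s,v=H[...,0],H[...,1],H[...,2]
    x0,x1,y0,y1=(215,300,170,240) if n=="top" else (245,300,150,int(sys.argv[2]))
    W=np.zeros(h.shape,bool);W[y0:y1,x0:x1]=1
    q=big(W&(h<16)&(s>170)&(v>150))
    lab[n]=cv2.boxPoints(cv2.minAreaRect(q));c=lab[n].mean(0);print(n,"label",c,cv2.contourArea(q))
    q=big(W&(h>60)&(h<95)&(s>35)&(v>100));b=cv2.boxPoints(cv2.minAreaRect(q));g[n]=b
    print(n,"green",b.round(1).tolist())
L=tri(lab["top"].mean(0),lab["side"].mean(0))[0];print("label",L.round(4))
# order green corners: by distance to label, then by world +x (top: smaller row; side: larger col)
def order(b,n):
    dd=np.linalg.norm(b-lab[n].mean(0),axis=1);i=np.argsort(dd);key=(lambda p:p[1]) if n=="top" else (lambda p:-p[0])
    return np.array(sorted(b[i[:2]],key=key)+sorted(b[i[2:]],key=key))
X=np.array([tri(a,b)[0] for a,b in zip(order(g["top"],"top"),order(g["side"],"side"))]);print("corners near+,near-,far+,far-\n",X.round(4))
near,far=X[:2].mean(0),X[2:].mean(0);print("len",np.linalg.norm(near-far),"widths",np.linalg.norm(X[0]-X[1]),np.linalg.norm(X[2]-X[3]),"pitch deg far->label",np.rad2deg(np.arctan2(L[2]-far[2],np.linalg.norm((L-far)[:2]))),"far-label dist",np.linalg.norm(L-far))
E
python3 meas.py d1.pkl 195
```

```text
Traceback (most recent call last):
  File "meas.py", line 11, in <module>
    q=big(W&(h<16)&(s>170)&(v>150))
  File "h.py", line 7, in big
    cs,_=cv2.findContours(m.astype(np.uint8)*255,cv2.RETR_EXTERNAL,cv2.CHAIN_APPROX_NONE);return max(cs,key=cv2.contourArea)
                                                                                                 ~~~^^^^^^^^^^^^^^^^^^^^^^^^
ValueError: max() iterable argument is empty
```

```bash
python3 - <<'E'
import pickle,cv2
d=pickle.load(open("d1.pkl","rb"))
for n,(u,v) in(("top",(262,207)),("side",(269,181))):
    H=cv2.cvtColor(d[n]["img"],cv2.COLOR_BGR2HSV);print(n,H[v-4:v+5:2,u-6:u+7:3].tolist())
E
sed -i 's/(h<16)&(s>170)&(v>150)/(h<22)\&(s>120)\&(v>110)/' meas.py; python3 meas.py d1.pkl 195
```

```text
top [[[80, 6, 255], [19, 172, 254], [19, 174, 255], [17, 172, 252], [0, 0, 254]], [[60, 2, 255], [17, 170, 253], [18, 172, 254], [20, 165, 255], [30, 1, 255]], [[30, 3, 254], [14, 159, 226], [16, 165, 250], [21, 94, 255], [30, 1, 255]], [[23, 27, 255], [12, 136, 199], [14, 157, 226], [23, 39, 255], [30, 1, 255]], [[22, 144, 255], [17, 167, 252], [12, 151, 218], [15, 2, 255], [30, 1, 255]]]
side [[[72, 32, 181], [68, 30, 184], [72, 37, 179], [72, 47, 173], [73, 45, 170]], [[13, 181, 200], [13, 162, 146], [13, 157, 166], [14, 138, 164], [13, 163, 214]], [[12, 199, 145], [13, 204, 156], [12, 195, 144], [11, 186, 125], [13, 196, 212]], [[15, 52, 202], [15, 51, 205], [15, 61, 214], [14, 98, 203], [14, 101, 205]], [[28, 17, 214], [28, 15, 214], [30, 14, 213], [33, 14, 201], [30, 19, 164]]]
top label [261.0692  207.24615] 88.5
top green [[223.6999969482422, 197.8000030517578], [237.5, 180.8000030517578], [255.0, 195.0], [241.1999969482422, 212.0]]
side label [267.5 180.5] 43.5
side green [[259.29998779296875, 176.10000610351562], [260.6000061035156, 161.39999389648438], [279.70001220703125, 163.1999969482422], [278.3999938964844, 177.89999389648438]]
label [0.5445 0.0274 0.1335]
corners near+,near-,far+,far-
 [[0.5704 0.0411 0.1282]
 [0.5348 0.0693 0.1198]
 [0.5877 0.0785 0.1416]
 [0.5517 0.1063 0.1342]]
len 0.043234784721559893 widths 0.046204505303337244 0.04601193201808053 pitch deg far->label -3.574978704007156 far-label dist 0.069842911438269
```

The label is at (0.5445, 0.0274, 0.1335), within 2 mm of the position predicted for no slip. Now down the last 33 mm and one enlarged look for level.

```bash
python3 -m creep '[[[0.008,0,-0.11],[-0.0004,0.0003,-0.0005],30],[[0,0,-0.11],[0,0,0],30],[[0,0,0],[0,0,0],30],[[0,0,0],[0,0,0],30],[[0,0,0],[0,0,0],30],[[0,0,0],[0,0,0],30]]'
python3 st.py|head -1; python3 tg.py; python3 - <<'E'
from bench import arm
import cv2,numpy as np,pickle
d={n:arm.capture(n) for n in("top","side")};pickle.dump(d,open("d2.pkl","wb"))
a=d["side"]["img"][155:215,240:300];b=d["top"]["img"][170:230,220:280]
cv2.imwrite("pics/fin.png",np.hstack([cv2.resize(a,(400,400),interpolation=cv2.INTER_CUBIC),cv2.resize(b,(400,400),interpolation=cv2.INTER_CUBIC)]))
E
python3 meas.py d2.pkl 215|grep label
```

```text
clock: 9.5
tool_pos: [0.5552, 0.0577, 0.0783]
eef_rot: [0.718, 0.552, -0.336, 0.257]
ft_force: [-0.4, -0.3, 0.3]
opening: 0.0382
9.5 tcp [0.5552 0.0577 0.0783] y [ 0.966 -0.258 -0.002] z [-0.199 -0.741 -0.642] q [-0.28  0.84 -0.42  1.6   0.76  1.62 -1.27] F [-0.4 -0.3  0.3] op 0.03815622449672962
target y,z [ 0.966 -0.259  0.   ] [-0.198 -0.74  -0.643] turn [ 0.0002 -0.0004 -0.0002] shift [-0.012 -0.002  0.011]
top label [261.22638 209.20755] 81.5
side label [268.5 194. ] 46.5
label [0.5457 0.0277 0.1   ]
len 0.04562837388827422 widths 0.041006742972232245 0.041481783564932886 pitch deg far->label 0.5520231460126324 far-label dist 0.07218516938668833
```

View pics/fin.png

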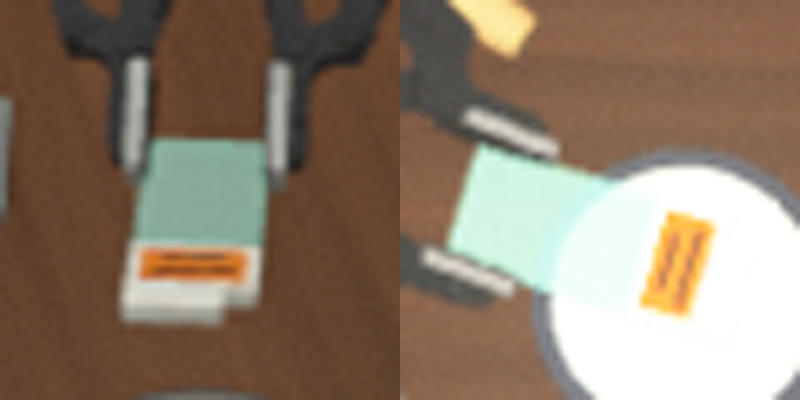

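Enlarged: label face up and readable, with the notch at the lower right. The clear-end corners are at crop side (152,140),(265,140) and top (452,245),(477,147). I'll do one level check with these.

```bash
python3 - <<'E'
import sys;sys.argv=["","d2.pkl","215"]
exec(open("meas.py").read().split("lab={}")[0])
A=tri((231.1,191.6),(279.3,175.6))[0];B=tri((227.3,206.3),(262.3,175.6))[0];L=np.array([.5457,.0277,.1]);F=(A+B)/2
print(A,B,"width",np.linalg.norm(A-B),"roll",np.rad2deg(np.arcsin((A-B)[2]/.04)),"end-label",np.linalg.norm(F-L),"(73.5)","pitch",np.rad2deg(np.arcsin((L-F)[2]/.0735)))
from bench import arm;s=arm.sense();print(abs(s["joint_velocities"]).max())
E
```

```text
[0.58249774 0.09413625 0.09971307] [0.54755732 0.10117649 0.10026424] width 0.035646902982494504 roll -0.7895140784593943 end-label 0.07257717973294882 (73.5) pitch 0.008842819914147216
0.00158847489284862
```

```bash
python3 -c "
from bench import arm
arm.finish_job()"
```

```text
the job is handed in; nothing more can be done
```

I took the slide out of the yellow stand by its clear part and handed the job in at about 10 s, still holding it over the light pad. It is level with the label face up.

**Last checks:**
- **Position:** the label was at (0.546, 0.028, 0.100) m; I measured the pad centre at (0.546, 0.028).
- **Level:** along the slide it was within about 0.1°, and across it about 0.8°. Picking pixels by hand makes both uncertain by 1–2°.
- **Label:** in the enlarged view it was readable and not covered by the gripper. The notch was at the lower right, as described.
- **Grip and stillness:** the slide was held with 50 N, the opening was steady at 38 mm, and joint speeds were about 0.
- **Other objects:** I planned the path to stay clear of the spare slide, brush, ring cutter and scraper. I did not measure their positions afterwards.

**Checks that disagreed:** the width across the clear end came out at 35.6 mm instead of 40 mm, because the gripper pads and the image resolution limit that measurement. An earlier estimate from colour masks, taken at 0.13 m, gave a 3.6° tilt. The same estimate after the final lowering gave 0.6°.

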